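# Hang the tube plate on the stirrer's two pins

### The arm

A 6-joint arm with a two-finger parallel gripper is mounted at the origin on the work surface. World frame = base frame: x ahead of the robot, y to its left, z up, the work surface at z = 0. Lengths are in m, angles in rad, forces in N, time in s.
With the tool pointing down it reaches from about 0.325 to 0.775 m from the base axis. Payload 5.5 kg.
Tool frame: the origin (TCP) lies at the very end of the fingers, on their centre line; the grasp point (between the pads) lies env.grip_depth behind it (env.grip_depth is the distance from the TCP to the grasp point, in m); z points along the fingers, y is the line along which they close (so a half turn about z gives the same grasp; the last joint's range is limited). The gripper opens to 85 mm and grips with 20 to 120 N. Pads are 22 mm wide; open, the fingers measure 114 mm over their backs; the gripper's body (76 mm by 85 mm) begins 54 mm behind the grasp point. The pads swing forward as they close: fully open they stand 13 mm farther back than shut.
Start: joints at [1.145, 0.091, 1.231, -0, 1.82, -0.057], TCP at [0.216, 0.56, 0.207] pointing down, gripper open.
Joint ranges: [-2.87, 2.87], [-0.86, 2.18], [0.17, 2.46], [-1.51, 4.65], [0.06, 2.69], [-2.65, 2.65]. Speed limits (rad/s): [2.57, 2.57, 3.01, 3.14, 3.14, 3.14].

### API

Orientations are given as a rotation vector (axis times angle).
In Python, from cell import monitor, cams, env gives the robot as it stands.
- The arm moves only by the tool servo_tool, never from a script. Its argument "deltas" is a list of rows, each an object with "rot": the turn, a rotation vector about the tool's x, y, z in rad, a list of three; "delta_pos": the shift along the tool's x, y, z in m, a list of three; "jaw": the gripper's target within -1 to 1 (shut at 1, half-way at 0, fully open at -1). A call has 1 to 20 rows; each row is the pose to reach, as a shift and turn from the pose commanded when the call began, along the tool's axes at that moment; what a row does not reach only later rows make up. A row lasts 1/10 s, in which the tool goes at most 50 mm and 8.59 degrees, less where a joint would pass 70% of its speed; a pose out of reach is approached as far as the arm can. A call with a gripper value outside its range is refused whole. The fingers move at their own pace and stop on an object; "squeeze" is the grip in N (left out, the last holds). Time passes only in rows, so rows that repeat a pose let the fingers close. It gives the time, the measured TCP pose, the force, the opening and the grip force at its end, in the units of the state.
- monitor.state(): the state, without advancing time (a new reading comes with each control period).
- cams.snapshot(name): name is "side" or "top" or "wrist"; returns the picture (420x560x3 uint8, red, green, blue); there is no depth.
- cams.camera_params(name): a dict with "fx", "fy", "cx", "cy" (pixels), "xyz" and "rotation" of the camera in the world. Camera axes: x right, y down, z forward; pixel columns grow to the right and rows downward; lengths in m; the calibration is good to about 2 mm. A picture is of the moment at which its call begins: read the wrist's pose just before it. camera_params takes no time and is no camera call; for the wrist camera it gives the pose at the moment of the call.
- env.finish_job(): hands the job in; it is judged then, once.
The state is a dict: "clock": time; "qpos": joint angles; "joint_vel": joint speeds; "joint_efforts": joint torques, N m; "eef_pos": TCP position; "tool_rot": TCP orientation; "wrist_force": force on the tool from outside, world axes, zero at the start; "ft_torque": the same for the moment, N m; "finger_gap": opening from 0.0 (shut) to 1.0 (fully open); "grip_force": force on a finger pad.
Only numpy, scipy, OpenCV 4.12 (cv2) and the standard library are available. Lean on these libraries where they do the work, as an engineer would, in place of code of your own. Each camera call takes 0.05 s, during which the arm holds its last target. There are 200 camera calls.

### The job

Pick up the aluminium tube plate by its bar handle and hang it on the stirrer's two upright pins, one pin through each of its two middle locating holes. The pin carrier is clamped wherever the last user left it, so feel for the pins, working gently (never more than 20 N on the stirrer or its pins), and keep hold of the plate until it lies fully home and flat on the carrier. Then let go, and leave the bottle, the beaker and the vial block where they stand.

Things in the scene. Friction and masses are not known exactly. Their poses are not given: they have to be found in the camera images.
- plate: Loose aluminium tube plate, 270 to 440 g, 110 (its x) x 150 (y) x 6 mm, lying flat on the bench. Origin: centre of its underside, z up. Two 12.5 mm through holes at x = 0, y = -50 and +50 mm take the pins; six 18 mm tube holes at x = -36 and +36, y = -27, 0 and 27 mm do not. The same either way round (half a turn).
- handle (a point): Centre of the plate's black bar handle, 51 mm straight above the plate's origin. The bar lies along the plate's x: 84 long, 14 wide (y), 18 mm high, on two 10 mm posts at x = -30 and +30 mm, with 36 mm of free space between bar and plate.
- stirrer: White bench stirrer, fixed, 170 (its x) x 210 mm (y), top 70 mm high. Origin: centre of its underside, on the bench. On it is a pin carrier: a 70 (x) x 150 mm (y) aluminium deck on rubber mounts that give 1 mm per 6 N pressed down. It cannot shift sideways, but its place along the stirrer's x is not measured: anywhere from -18 to +18 mm off centre. Load stirrer and pins with 20 N at most.
- deck (a point): Point at the height of the carrier deck's upper face, 85 mm above the stirrer's origin; axes as the stirrer. Two steel pins, 10 mm diameter, rise 26 mm from that face at y = -50 and +50 mm, x = the carrier's unknown -18 to +18 mm; flat 9 mm tips with a 0.5 mm bevel. Hung home, the plate's underside lies flat at this height, its y along the stirrer's y.
- amber: Bystander: amber glass bottle with black cap, 60 mm diameter, 125 mm tall. Origin: centre of its underside.
- beaker: Bystander: glass beaker, 70 mm diameter, 85 mm tall. Origin: centre of its underside.
- vialblock: Bystander: aluminium vial block, 75 x 100 x 45 mm, with six 17 mm blind holes. Origin: centre of its underside.

How it is judged:
On the way, in this order (a step that is already met when the one before it is completed fails the run):
1. the plate is carried over the stirrer, above the pins' tips (horizontal distance between plate and stirrer below 0.06 m and z of plate in the frame of stirrer above 0.109 m), for 0.1 s.
2. the plate lies home on the carrier, flat, while the fingers still hold it (z of plate in the frame of stirrer between 0.081 and 0.088 m and horizontal distance between plate and stirrer below 0.025 m and contact force between the fingers and plate above 0.5 N), for 0.1 s.
At the end, for the whole second after the job is handed in: The plate hangs on both pins and lies home on the carrier: its underside 82 to 87 mm above the stirrer's origin, within 24 mm along the stirrer's x and 6 mm along its y of the stirrer's centre, y axes in line within 0.12 rad, upright within 0.035 rad, at rest and released (z of plate in the frame of stirrer between 0.082 and 0.087 m and x of plate in the frame of stirrer between -0.024 and 0.024 m and y of plate in the frame of stirrer between -0.006 and 0.006 m and angle between the y axis of plate and the y axis of stirrer, either way round below 0.12 rad and angle between plate's own z axis and vertical below 0.035 rad and linear speed of plate below 0.02 m/s and contact force between the fingers and plate below 0.1 N); the robot touches nothing.
It fails at once if the stirrer or its pins are loaded with more than 20 N (contact force between stirrer and anything else above 20 N).
It fails at once if the bottle is moved by more than 20 mm (distance of amber from where it was at the start of the episode above 0.02 m).
It fails at once if the beaker is moved by more than 20 mm (distance of beaker from where it was at the start of the episode above 0.02 m).
It fails at once if the vial block is moved by more than 20 mm (distance of vialblock from where it was at the start of the episode above 0.02 m).
It also fails if it takes over 72 s, if anything falls off the work surface, if the arm or the gripper's body presses on something with over 40 N, if the wrist force passes 120 N, or if a joint passes its speed limit or range.

## Working session

There is one attempt and no reset: what is moved stays moved. The work goes in short steps, Python scripts to look and compute and a tool call to move; the robot and the scene stay as the last step left them, time stands still between calls to the robot, and variables do not carry over. Pictures are saved under pics/ and viewed, at most 12 in all, crops included, and the job is handed in when it is done.

Besides the shell and the picture viewer there is one more tool, called after "Request:" as name([rows], argument=value, ...), one row to a line, values as JSON. servo_tool: Moves the arm, as the interface text tells. Its arguments: {"type":"object","properties":{"deltas":{"type":"array","items":{"type":"object","properties":{"rot":{"type":"array","items":{"type":"number"}},"delta_pos":{"type":"array","items":{"type":"number"}},"jaw":{"type":"number"}}}},"squeeze":{"type":"number"}},"required":["deltas"]}

```bash
mkdir -p pics; ls; python3 - <<'E'
from cell import monitor,cams,env
import cv2,numpy as np
print(env.grip_depth, monitor.state())
for n in ("top","side"):
    cv2.imwrite(f"pics/{n}0.png",cams.snapshot(n)[:,:,::-1]); p=cams.camera_params(n); print(n,p)
E
```

```text
pics
0.0187 {'clock': 0.0, 'qpos': array([ 1.14529204e+00,  9.18764636e-02,  1.23190538e+00, -1.77865437e-06,
        1.81981619e+00, -5.66898562e-02]), 'joint_vel': array([-0.00063181, -0.00043434,  0.00105825, -0.00063131, -0.0002876 ,
       -0.00170372]), 'joint_efforts': array([ 2.81906487e-04, -4.58730555e+01, -4.18024421e+01, -7.33966181e-05,
        1.18080838e-02, -4.88254045e-05]), 'eef_pos': array([0.216161  , 0.5593424 , 0.20552938]), 'tool_rot': array([-5.75967373e-01, -3.08785668e+00,  3.05910941e-03]), 'wrist_force': array([ 0.6917553 , -0.07317023, -0.04193529]), 'ft_torque': array([ 0.0247089 , -0.04019951,  0.01112654]), 'grip_force': 0.0, 'finger_gap': 0.9999782115962046}
top {'fx': 509.28740281462706, 'fy': 509.28740281462706, 'cx': 282.41080800964403, 'cy': 204.8470562608586, 'xyz': array([ 0.31496023, -0.00605552,  1.52165047]), 'rotation': array([-2.11649787,  2.13171349, -0.20775774])}
side {'fx': 389.9128419094551, 'fy': 389.9128419094551, 'cx': 279.27942702621846, 'cy': 206.40679192452143, 'xyz': array([ 0.52416659, -0.93338228,  0.73914277]), 'rotation': array([-2.1882672 ,  0.06013418, -0.05358579])}
```

View pics/top0.png

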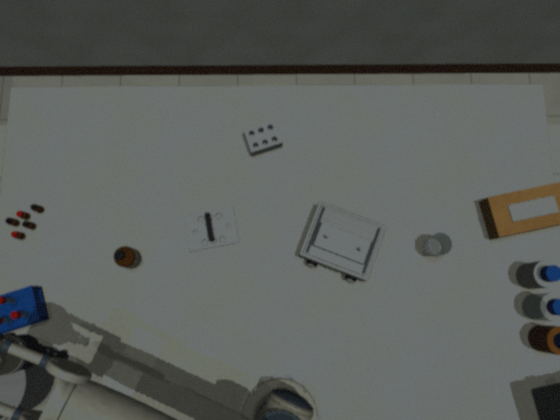

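View pics/side0.png

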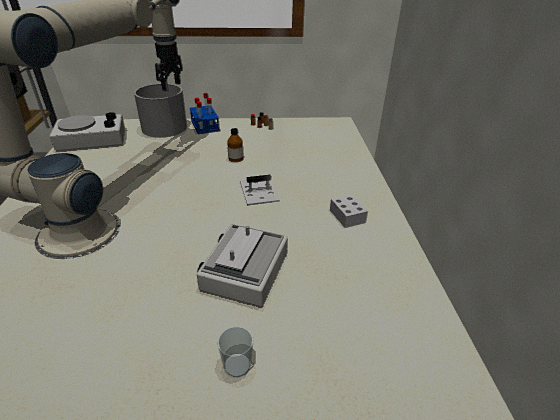

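The top view shows the plate near (213,228) with its black bar at (210,227). The stirrer is near (341,241), its pins around (323,236) and (360,249), and the bottle, vial block and beaker all stand clear. I'll measure these and take one enlarged, contrast-stretched crop.

```bash
cat > h.py <<'E'
import numpy as np,cv2
from scipy.spatial.transform import Rotation as R
from cell import monitor,cams,env
def ray(p,uv,z):
    d=R.from_rotvec(p['rotation']).as_matrix()@np.array([(uv[0]-p['cx'])/p['fx'],(uv[1]-p['cy'])/p['fy'],1])
    return p['xyz']+d*(z-p['xyz'][2])/d[2]
def proj(p,X):
    c=R.from_rotvec(p['rotation']).as_matrix().T@(np.array(X)-p['xyz'])
    return np.array([p['cx']+p['fx']*c[0]/c[2],p['cy']+p['fy']*c[1]/c[2]])
def blobs(mask,amin,amax):
    c,_=cv2.findContours(mask.astype(np.uint8),cv2.RETR_LIST,cv2.CHAIN_APPROX_NONE)
    return [cv2.minAreaRect(k) for k in c if amin<=cv2.contourArea(k)<=amax]
E
python3 - <<'E'
from h import *
im=cv2.imread("pics/top0.png");p=cams.camera_params("top")
g=im.max(2)
c=im[185:295,175:395]
c=cv2.resize(np.clip(c.astype(float)*1.7,0,255).astype(np.uint8),None,fx=3.6,fy=3.6,interpolation=cv2.INTER_CUBIC); cv2.imwrite("pics/crop0.png",c)
sub=np.zeros_like(g);sub[195:255,185:240]=1
for b in blobs((g<55)&(sub>0),30,600):
    pts=[ray(p,q,.06)[:2] for q in cv2.boxPoints(b)]; print("bar",b,ray(p,b[0],.06),np.round(pts,3).tolist())
sub[:]=0;sub[210:270,305:375]=1
for t in (60,75,90):
  for b in blobs((g<t)&(sub>0),2,60): print(t,b,ray(p,b[0],.1))
E
```

```text
bar ((209.00001525878906, 226.50003051757812), (27.619029998779297, 4.767570495605469), 80.53767395019531) [0.53334673 0.19840519 0.06      ] [[0.572, 0.213], [0.575, 0.199], [0.495, 0.184], [0.493, 0.198]]
60 ((311.0882873535156, 262.1470947265625), (13.824529647827148, 5.5783185958862305), 14.03624439239502) [ 0.42518243 -0.09308578  0.1       ]
60 ((369.28082275390625, 252.41781616210938), (1.9896997213363647, 26.568340301513672), 20.556045532226562) [ 0.45110246 -0.25624099  0.1       ]
60 ((313.0000305175781, 236.00003051757812), (1.4142134189605713, 1.4142134189605713), 45.0) [ 0.49837756 -0.09979401  0.1       ]
60 ((314.67266845703125, 233.45103454589844), (3.302607297897339, 25.631103515625), 21.037511825561523) [ 0.50556049 -0.10463696  0.1       ]
75 ((310.5, 217.5), (5.0, 1.0), 90.0) [ 0.55111055 -0.09371502  0.1       ]
75 ((313.0, 212.0), (1.4142134189605713, 1.4142134189605713), 45.0) [ 0.56686658 -0.10109043  0.1       ]
75 ((313.0, 211.5), (3.0, 2.0), 90.0) [ 0.5683066  -0.10111769  0.1       ]
90 ((342.0000305175781, 256.0000305175781), (17.08397102355957, 1.1141719818115234), 21.801406860351562) [ 0.44165164 -0.17966725  0.1       ]
90 ((357.5, 248.5), (3.0, 3.0), 0.0) [ 0.46230283 -0.22368596  0.1       ]
90 ((324.4000244140625, 236.3000030517578), (2.683281421661377, 2.236067771911621), 63.43495178222656) [ 0.49730457 -0.13182313  0.1       ]
```

View pics/crop0.png

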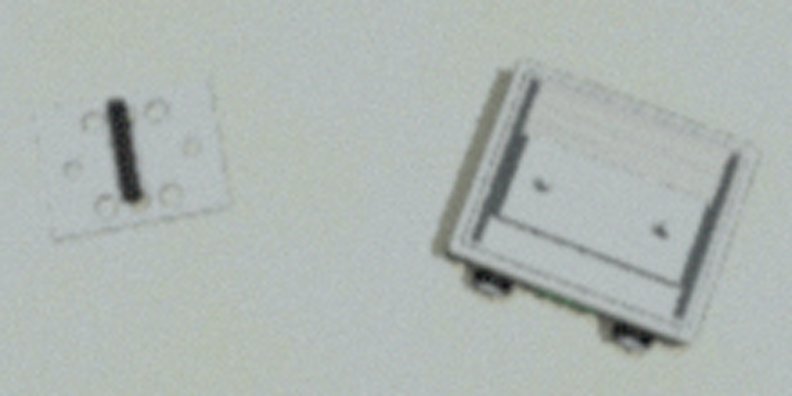

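The crop shows the pins at about full-image (325,236) and (358,249). They come out 98 mm apart against a nominal 100. The bar measures 80x14 mm, centred near (0.533, 0.198) with yaw about 10.4°. Next I'll work out the move to above the handle.

```bash
cat >> h.py <<'E'
def delta(xyz,yawdeg):
    "tool pointing down with tool x at yaw; returns delta_pos, rot in current tool frame"
    s=monitor.state();T=R.from_rotvec(s['tool_rot'])
    G=R.from_euler('z',yawdeg,degrees=True)*R.from_euler('x',180,degrees=True)
    print("t",round(s['clock'],2),"eef",s['eef_pos'].round(4),"F",s['wrist_force'].round(2),"q6",s['qpos'][5].round(2))
    print("dpos",T.inv().apply(np.array(xyz)-s['eef_pos']).round(4),"rot",(T.inv()*G).as_rotvec().round(4))
E
python3 -c "
from h import *
delta([.533,.198,.2],190.4)"
```

```text
t 0.1 eef [0.2162 0.5594 0.2056] F [-0.18 -0.53 -0.92] q6 -0.06
dpos [-0.4258 -0.2228  0.006 ] rot [-0.0018 -0.0006 -0.5503]
```

Request:
servo_tool([
  {"delta_pos":[-0.04,-0.02,0],"rot":[0,0,-0.05],"jaw":-1},
  {"delta_pos":[-0.08,-0.04,0],"rot":[0,0,-0.1],"jaw":-1},
  {"delta_pos":[-0.12,-0.06,0],"rot":[0,0,-0.15],"jaw":-1},
  {"delta_pos":[-0.16,-0.08,0],"rot":[0,0,-0.2],"jaw":-1},
  {"delta_pos":[-0.2,-0.105,0],"rot":[0,0,-0.25],"jaw":-1},
  {"delta_pos":[-0.24,-0.125,0],"rot":[0,0,-0.3],"jaw":-1},
  {"delta_pos":[-0.28,-0.145,0],"rot":[0,0,-0.36],"jaw":-1},
  {"delta_pos":[-0.32,-0.167,0.002],"rot":[0,0,-0.42],"jaw":-1},
  {"delta_pos":[-0.36,-0.19,0.004],"rot":[0,0,-0.47],"jaw":-1},
  {"delta_pos":[-0.4,-0.21,0.006],"rot":[0,0,-0.52],"jaw":-1},
  {"delta_pos":[-0.426,-0.223,0.006],"rot":[0,0,-0.55],"jaw":-1},
  {"delta_pos":[-0.426,-0.223,0.006],"rot":[0,0,-0.55],"jaw":-1},
  {"delta_pos":[-0.426,-0.223,0.006],"rot":[0,0,-0.55],"jaw":-1},
])

```text
clock: 1.4
eef_pos: [0.5332, 0.1977, 0.2]
tool_rot: [0.281, -3.127, -0.0]
wrist_force: [-0.8, 0.1, -0.1]
finger_gap: 1.001
grip_force: 0.0
```

```bash
python3 - <<'E'
from h import *
delta([.533,.198,.2],190.4)
p=cams.camera_params("wrist");im=cams.snapshot("wrist")[:,:,::-1].copy()
np.save("pics/w1.npy",np.array([*p['xyz'],*p['rotation'],p['fx'],p['cx'],p['cy']])); print(p)
cv2.imwrite("pics/w1.png",im)
g=im.max(2)
for t in (40,60):
  for b in blobs(g<t,400,40000): print(t,b,ray(p,b[0],.06), [ray(p,q,.06)[:2].round(3).tolist() for q in cv2.boxPoints(b)])
E
```

```text
t 1.4 eef [0.5332 0.1977 0.2   ] F [-0.79  0.11 -0.06] q6 -1.46
dpos [ 0.0001  0.0003 -0.    ] rot [ 0.0003 -0.0015 -0.0021]
{'fx': 351.7352592147569, 'fy': 351.7352592147569, 'cx': 285.61533425055705, 'cy': 204.95574771379816, 'xyz': array([0.45237246, 0.18188926, 0.36684711]), 'rotation': array([1.86641773, 2.23563581, 0.36181866])}
40 ((279.5, 346.5), (145.0, 559.0), 90.0) [0.71030698 0.22162443 0.06      ] [[0.674, -0.064], [0.576, 0.477], [0.753, 0.556], [0.869, -0.078]]
40 ((288.5, 183.5), (89.0, 15.0), 90.0) [0.53265313 0.19866695 0.06      ] [[0.495, 0.185], [0.492, 0.198], [0.574, 0.213], [0.576, 0.2]]
40 ((550.0, 142.0), (58.0, 18.0), 90.0) [0.45557981 0.41500147 0.06      ] [[0.434, 0.397], [0.431, 0.412], [0.478, 0.433], [0.481, 0.418]]
60 ((279.5, 346.0), (146.0, 559.0), 90.0) [0.7096703  0.22151263 0.06      ] [[0.673, -0.064], [0.574, 0.476], [0.753, 0.556], [0.869, -0.078]]
60 ((288.0, 183.0), (90.0, 16.0), 90.0) [0.53227592 0.19813958 0.06      ] [[0.494, 0.184], [0.492, 0.198], [0.574, 0.213], [0.577, 0.199]]
60 ((530.5, 136.0), (70.0, 57.0), 90.0) [0.45373296 0.39634969 0.06      ] [[0.431, 0.361], [0.422, 0.408], [0.478, 0.433], [0.487, 0.384]]
60 ((16.0, 67.0), (120.0, 32.0), 90.0) [ 0.4759325  -0.03730388  0.06      ] [[0.434, -0.047], [0.429, -0.022], [0.523, -0.027], [0.528, -0.054]]
```

View pics/w1.png

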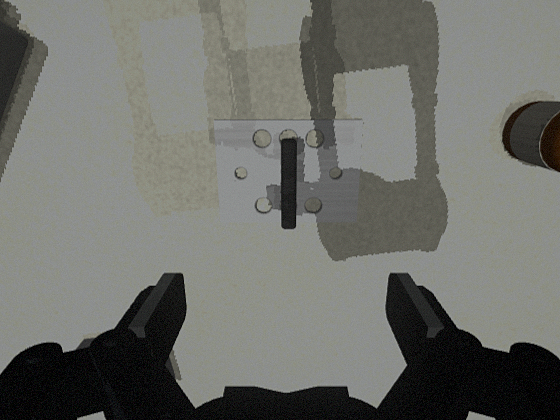

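The wrist view confirms the bar at about (0.533, 0.1985), 83 mm long, with its axis vertical at column 288. The pin holes are level at (241,173) and (336,173), so the yaw is good. Now to descend and grip.

Request:
servo_tool([
  {"delta_pos":[0,0.001,0.04],"rot":[0,0,0],"jaw":-1},
  {"delta_pos":[0,0.001,0.08],"rot":[0,0,0],"jaw":-1},
  {"delta_pos":[0,0.001,0.12],"rot":[0,0,0],"jaw":-1},
  {"delta_pos":[0,0.001,0.15],"rot":[0,0,0],"jaw":-1},
  {"delta_pos":[0,0.001,0.168],"rot":[0,0,0],"jaw":-1},
  {"delta_pos":[0,0.001,0.168],"rot":[0,0,0],"jaw":-1},
  {"delta_pos":[0,0.001,0.168],"rot":[0,0,0],"jaw":1},
  {"delta_pos":[0,0.001,0.168],"rot":[0,0,0],"jaw":1},
  {"delta_pos":[0,0.001,0.168],"rot":[0,0,0],"jaw":1},
  {"delta_pos":[0,0.001,0.168],"rot":[0,0,0],"jaw":1},
  {"delta_pos":[0,0.001,0.168],"rot":[0,0,0],"jaw":1},
  {"delta_pos":[0,0.001,0.168],"rot":[0,0,0],"jaw":1},
  {"delta_pos":[0,0.001,0.168],"rot":[0,0,0],"jaw":1},
  {"delta_pos":[0,0.001,0.168],"rot":[0,0,0],"jaw":1},
], squeeze=80)

```text
clock: 2.85
eef_pos: [0.5336, 0.1992, 0.0338]
tool_rot: [-0.284, 3.127, 0.001]
wrist_force: [-1.7, 0.1, 5.1]
finger_gap: 0.104
grip_force: 78.5
```

Request:
servo_tool([
  {"delta_pos":[0,0,-0.01],"rot":[0,0,0],"jaw":1},
  {"delta_pos":[0,0,-0.03],"rot":[0,0,0],"jaw":1},
  {"delta_pos":[0,0,-0.06],"rot":[0,0,0],"jaw":1},
  {"delta_pos":[0,0,-0.1],"rot":[0,0,0],"jaw":1},
  {"delta_pos":[0,0,-0.14],"rot":[0,0,0],"jaw":1},
  {"delta_pos":[0,0,-0.17],"rot":[0,0,0],"jaw":1},
  {"delta_pos":[0,0,-0.19],"rot":[0,0,0],"jaw":1},
  {"delta_pos":[0,0,-0.2],"rot":[0,0,0],"jaw":1},
  {"delta_pos":[0,0,-0.2],"rot":[0,0,0],"jaw":1},
  {"delta_pos":[0,0,-0.2],"rot":[0,0,0],"jaw":1},
])

```text
clock: 3.85
eef_pos: [0.5327, 0.1989, 0.2309]
tool_rot: [0.284, -3.126, 0.001]
wrist_force: [-0.2, -0.8, -3.7]
finger_gap: 0.1
grip_force: 78.4
```

```bash
python3 - <<'E'
from h import *
print(monitor.state()['ft_torque'],monitor.state()['finger_gap'])
# goal: midpoint of measured pins, backed off along nothing, z high
delta([.48,-.178,.235],180-20.8)
im=cams.snapshot("wrist")[:,:,::-1];cv2.imwrite("pics/w2.png",np.clip(im*1.8,0,255).astype(np.uint8))
E
```

```text
[-0.0448649  -0.02615117 -0.01381859] 0.10041747721030761
t 3.85 eef [0.5327 0.1989 0.2309] F [-0.18 -0.8  -3.75] q6 -1.45
dpos [ 0.1198 -0.3613 -0.0036] rot [-0.001  -0.0023  0.5442]
```

View pics/w2.png

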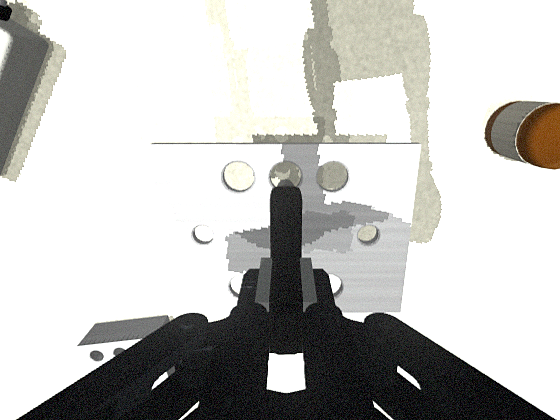

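The plate is held level: its far edge is at row 143, and its pin holes sit level at (204,233) and (367,233). It weighs about 3.7 N. I'll stop about 130 mm short of the pins so the wrist camera can see them beyond the plate edge.

```bash
python3 -c "
from h import *
delta([.358,-.132,.24],159.2)"
```

```text
t 3.9 eef [0.5326 0.1989 0.2305] F [-0.06 -0.65 -3.35] q6 -1.45
dpos [ 0.2313 -0.294  -0.0086] rot [-0.0014 -0.0032  0.5441]
```

Request:
servo_tool([
  {"delta_pos":[0.01,-0.015,0],"rot":[0,0,0.04],"jaw":1},
  {"delta_pos":[0.03,-0.04,0],"rot":[0,0,0.09],"jaw":1},
  {"delta_pos":[0.055,-0.07,0],"rot":[0,0,0.15],"jaw":1},
  {"delta_pos":[0.08,-0.1,0],"rot":[0,0,0.2],"jaw":1},
  {"delta_pos":[0.105,-0.133,-0.002],"rot":[0,0,0.26],"jaw":1},
  {"delta_pos":[0.13,-0.165,-0.004],"rot":[0,0,0.32],"jaw":1},
  {"delta_pos":[0.155,-0.197,-0.006],"rot":[0,0,0.38],"jaw":1},
  {"delta_pos":[0.18,-0.229,-0.008],"rot":[0,0,0.44],"jaw":1},
  {"delta_pos":[0.2,-0.255,-0.009],"rot":[0,0,0.49],"jaw":1},
  {"delta_pos":[0.22,-0.28,-0.009],"rot":[0,0,0.53],"jaw":1},
  {"delta_pos":[0.231,-0.294,-0.009],"rot":[0,0,0.544],"jaw":1},
  {"delta_pos":[0.231,-0.294,-0.009],"rot":[0,0,0.544],"jaw":1},
  {"delta_pos":[0.231,-0.294,-0.009],"rot":[0,0,0.544],"jaw":1},
  {"delta_pos":[0.231,-0.294,-0.009],"rot":[0,0,0.544],"jaw":1},
])

```text
clock: 5.3
eef_pos: [0.359, -0.1311, 0.241]
tool_rot: [-0.565, -3.089, -0.001]
wrist_force: [0.2, -0.3, -2.1]
finger_gap: 0.105
grip_force: 78.5
```

```bash
python3 - <<'E'
from h import *
delta([.358,-.132,.24],159.2)
p=cams.camera_params("wrist");im=cams.snapshot("wrist")[:,:,::-1].copy()
import pickle;pickle.dump((p,im,monitor.state()),open("w3.pkl","wb"))
c=np.clip(im[0:260].astype(float)*1.4,0,255).astype(np.uint8)
cv2.imwrite("pics/w3.png",cv2.resize(c,None,fx=1.4,fy=1.4,interpolation=cv2.INTER_CUBIC))
for X in ([.497,-.132,.111],[.462,-.224,.111]): print(proj(p,X))
E
```

```text
t 5.3 eef [ 0.359  -0.1311  0.241 ] F [ 0.17 -0.31 -2.07] q6 -1.65
dpos [ 0.0006 -0.0012  0.001 ] rot [ 0.0004 -0.0012  0.0013]
[335.79771409 311.90414441]
[236.43681584 311.6883262 ]
```

View pics/w3.png

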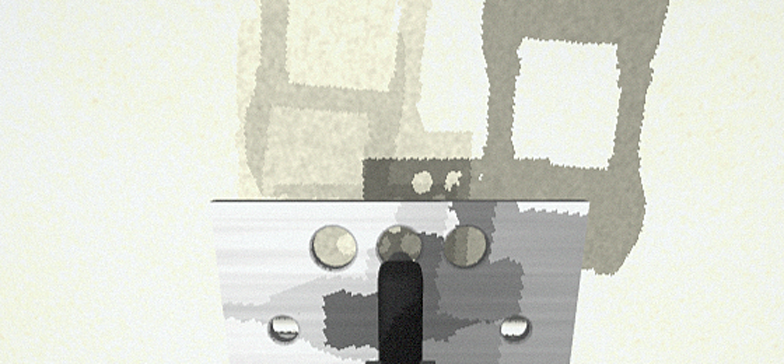

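This view looks back past the plate toward the base: image up is tool +x, and only bare bench shows beyond the plate edge. The pins would project at row 312, hidden by the plate. To see them I have to stop on the far side of the pins.

```bash
python3 - <<'E'
from h import *
p=cams.camera_params("wrist");T=R.from_euler('z',159.2,degrees=True).apply([1,0,0]);x0=p['xyz'].copy()
s=monitor.state()['eef_pos']
for d in (.1,.12,.14,.16):
    e=np.array([.48,-.178,.241])-d*T
    p['xyz']=x0+e-s; print(d,e.round(3),np.hypot(*e[:2]).round(3),proj(p,[.497,-.132,.111]),proj(p,[.462,-.224,.111]))
delta([.605,-.225,.241],159.2)
E
```

```text
0.1 [ 0.573 -0.214  0.241] 0.612 [350.70261775  61.97482434] [225.02581137  61.69386615]
0.12 [ 0.592 -0.221  0.241] 0.632 [352.28348833  33.8117067 ] [223.63801698  33.52934324]
0.14 [ 0.611 -0.228  0.241] 0.652 [353.94085738   4.28577327] [222.18307986   4.00219579]
0.16 [ 0.63  -0.235  0.241] 0.672 [355.68041523 -26.70434886] [220.6560066  -26.98891512]
t 5.35 eef [ 0.3591 -0.131   0.2411] F [ 0.76  0.19 -2.86] q6 -1.65
dpos [-2.633e-01 -1.000e-03 -1.000e-04] rot [ 0.0004 -0.001   0.0018]
```

Request:
servo_tool([
  {"delta_pos":[-0.02,0,0],"rot":[0,0,0],"jaw":1},
  {"delta_pos":[-0.05,0,0],"rot":[0,0,0],"jaw":1},
  {"delta_pos":[-0.08,0,0],"rot":[0,0,0],"jaw":1},
  {"delta_pos":[-0.11,0,0],"rot":[0,0,0],"jaw":1},
  {"delta_pos":[-0.14,0,0],"rot":[0,0,0],"jaw":1},
  {"delta_pos":[-0.17,0,0],"rot":[0,0,0],"jaw":1},
  {"delta_pos":[-0.2,0,0],"rot":[0,0,0],"jaw":1},
  {"delta_pos":[-0.22,0,0],"rot":[0,0,0],"jaw":1},
  {"delta_pos":[-0.225,0,0],"rot":[0,0,0],"jaw":1},
  {"delta_pos":[-0.225,0,0],"rot":[0,0,0],"jaw":1},
  {"delta_pos":[-0.225,0,0],"rot":[0,0,0],"jaw":1},
  {"delta_pos":[-0.225,0,0],"rot":[0,0,0],"jaw":1},
])

```text
clock: 6.55
eef_pos: [0.5687, -0.2111, 0.2423]
tool_rot: [0.566, 3.09, -0.0]
wrist_force: [0.3, -0.9, -3.2]
finger_gap: 0.101
grip_force: 78.5
```

```bash
python3 - <<'E'
from h import *
delta([.48,-.178,.241],159.2)
p=cams.camera_params("wrist");st=monitor.state();im=cams.snapshot("wrist")[:,:,::-1].copy()
import pickle;pickle.dump((p,im,st),open("w4.pkl","wb"))
c=np.clip(im[0:210,160:420].astype(float)*1.2,0,255).astype(np.uint8)
cv2.imwrite("pics/w4.png",cv2.resize(c,None,fx=2.8,fy=2.8,interpolation=cv2.INTER_CUBIC))
for X in ([.497,-.132,.111],[.462,-.224,.111]): print(proj(p,X))
E
```

```text
t 6.55 eef [ 0.5687 -0.2111  0.2423] F [ 0.33 -0.86 -3.2 ] q6 -1.62
dpos [ 0.0946 -0.0005  0.0013] rot [-0.      0.0006  0.0006]
[349.27668233  68.98796157]
[224.83870482  68.86187879]
```

View pics/w4.png

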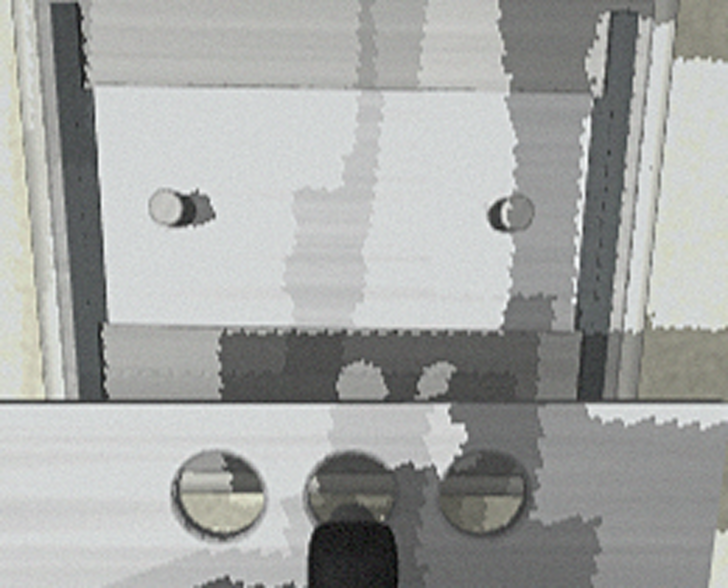

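The pin tips are at crop (165,206) and (517,213), i.e. full-image (218.9,73.6) and (344.6,76.1). The plate's near tube holes are at full-image (237.9,176.4) and (332.5,175.7). I'll cast rays for both and check the spacings.

```bash
python3 - <<'E'
from h import *
import pickle;p,im,st=pickle.load(open("w4.pkl","rb"))
a=ray(p,(218.9,73.6),.111);b=ray(p,(344.6,76.1),.111)
print("pins",a,b,np.linalg.norm(a-b),"mid",(a+b)/2,"yaw",np.degrees(np.arctan2(*(b-a)[1::-1]))-90)
zt=st['eef_pos'][2]-.0335+.006
h=[ray(p,q,zt) for q in((237.9,176.4),(332.5,175.7))]
print("holes",h,np.linalg.norm(h[0]-h[1]))
T=R.from_rotvec(st['tool_rot'])
m=T.inv().apply((h[0]+h[1])/2-st['eef_pos']); d=T.inv().apply(h[1]-h[0]); print("mid hole in tool (expect .036,0)",m,"yaw off",np.degrees(np.arctan2(d[0],d[1])))
# stirrer deck edges check: rail symmetric etc. carrier midline from deck corners
for t,q in (("deck far L",(193.2,30.4)),("deck far R",(371,32.5)),("near L",(198,115.7)),("near R",(365,117.5))): print(t,ray(p,q,.085))
mid=(a+b)/2
delta([mid[0],mid[1],.16],159.2)
E
```

```text
pins [ 0.46354287 -0.22983965  0.111     ] [ 0.50072868 -0.1370662   0.111     ] 0.09994847981444162 mid [ 0.48213577 -0.18345292  0.111     ] yaw -21.84209006658135
holes [array([ 0.52704869, -0.22600638,  0.21481531]), array([ 0.54566701, -0.17570449,  0.21481531])] 0.053636940152036044
mid hole in tool (expect .036,0) [ 0.03386038 -0.00189149  0.02748125] yaw off 0.4556448131609804
deck far L [ 0.42268623 -0.24005667  0.085     ]
deck far R [ 0.47675492 -0.10205611  0.085     ]
near L [ 0.48675352 -0.26595727  0.085     ]
near R [ 0.54128035 -0.12655914  0.085     ]
t 6.6 eef [ 0.5687 -0.2112  0.2424] F [-0.25 -1.47 -2.64] q6 -1.62
dpos [ 0.0909 -0.0048  0.0824] rot [-0.      0.0009  0.0005]
```

Spacings are 99.95 mm for the pins (nominal 100) and 53.6 mm for the tube holes (nominal 54), so the fix is good. Relative to the plate, the move is about +93 mm in x and -3 mm in y, with a 0.022 rad turn. I'll go to about 10 mm above the tips and look through the holes.

Request:
servo_tool([
  {"delta_pos":[0.015,0,0],"rot":[0,0,0.005],"jaw":1},
  {"delta_pos":[0.035,-0.001,0],"rot":[0,0,0.01],"jaw":1},
  {"delta_pos":[0.06,-0.002,0.01],"rot":[0,0,0.015],"jaw":1},
  {"delta_pos":[0.08,-0.003,0.025],"rot":[0,0,0.02],"jaw":1},
  {"delta_pos":[0.093,-0.003,0.045],"rot":[0,0,0.022],"jaw":1},
  {"delta_pos":[0.093,-0.003,0.065],"rot":[0,0,0.022],"jaw":1},
  {"delta_pos":[0.093,-0.003,0.08],"rot":[0,0,0.022],"jaw":1},
  {"delta_pos":[0.093,-0.003,0.088],"rot":[0,0,0.022],"jaw":1},
  {"delta_pos":[0.093,-0.003,0.088],"rot":[0,0,0.022],"jaw":1},
  {"delta_pos":[0.093,-0.003,0.088],"rot":[0,0,0.022],"jaw":1},
  {"delta_pos":[0.093,-0.003,0.088],"rot":[0,0,0.022],"jaw":1},
])

```text
clock: 7.7
eef_pos: [0.4818, -0.1817, 0.1549]
tool_rot: [0.6, 3.082, -0.001]
wrist_force: [-0.3, -0.3, -2.4]
finger_gap: 0.106
grip_force: 78.6
```

```bash
python3 - <<'E'
from h import *
s=monitor.state();print(s['eef_pos'],s['wrist_force'],s['ft_torque'])
p=cams.camera_params("wrist");im=cams.snapshot("wrist")[:,:,::-1].copy()
import pickle;pickle.dump((p,im,s),open("w5.pkl","wb"))
c=np.clip(im[150:310,150:430].astype(float)*1.3,0,255).astype(np.uint8)
cv2.imwrite("pics/w5.png",cv2.resize(c,None,fx=2.8,fy=2.8,interpolation=cv2.INTER_CUBIC))
E
```

```text
[ 0.48178926 -0.18166411  0.15487196] [-0.33644117 -0.29050067 -2.42118183] [0.0318158  0.0327371  0.02094821]
```

View pics/w5.png

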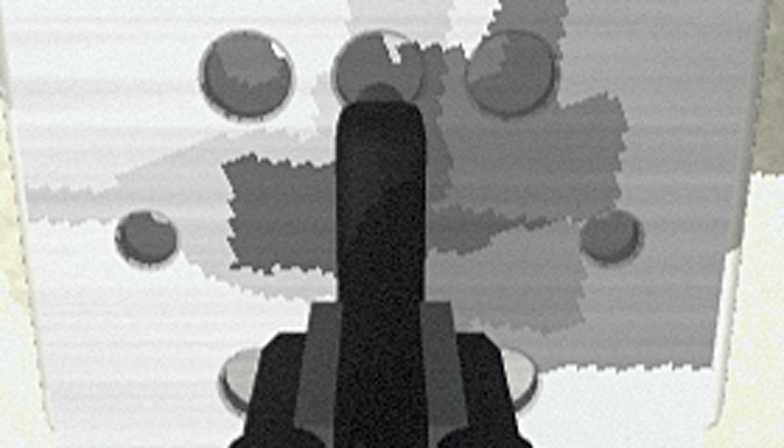

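Through the left hole, at crop (160,218), a bright patch sits at the inner upper edge. That is where a centred pin tip should show from this oblique angle. The right hole is in shadow. I'll lower gently to just above the tips and then feel.

Request:
servo_tool([
  {"delta_pos":[0,0,0.003],"rot":[0,0,0],"jaw":1},
  {"delta_pos":[0,0,0.006],"rot":[0,0,0],"jaw":1},
  {"delta_pos":[0,0,0.0075],"rot":[0,0,0],"jaw":1},
  {"delta_pos":[0,0,0.0075],"rot":[0,0,0],"jaw":1},
  {"delta_pos":[0,0,0.0075],"rot":[0,0,0],"jaw":1},
  {"delta_pos":[0,0,0.0075],"rot":[0,0,0],"jaw":1},
])

```text
clock: 8.35
eef_pos: [0.4812, -0.1814, 0.1462]
tool_rot: [0.601, 3.084, -0.0]
wrist_force: [-0.2, -0.2, -3.0]
finger_gap: 0.103
grip_force: 78.6
```

```bash
python3 - <<'E'
from h import *
s=monitor.state();print(s['eef_pos'],s['wrist_force'],s['ft_torque'])
p=cams.camera_params("wrist");im=cams.snapshot("wrist")[:,:,::-1].copy()
import pickle;pickle.dump((p,im,s),open("w6.pkl","wb"))
f=lambda x0:cv2.resize(np.clip(im[215:255,x0:x0+44].astype(float)*1.8,0,255).astype(np.uint8),None,fx=9,fy=9,interpolation=cv2.INTER_CUBIC)
cv2.imwrite("pics/w6.png",np.hstack([f(180),f(346)]))
E
```

```text
[ 0.48121804 -0.18140716  0.14623194] [-0.16172257 -0.16952802 -2.98159023] [-0.03275172  0.00743893 -0.01388897]
```

View pics/w6.png

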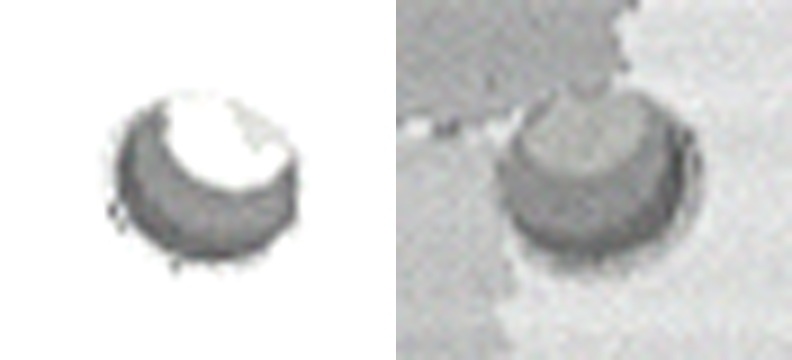

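The pin tips show through both holes. Left: hole centre at crop (206,176), tip about (230,131). Right: hole about (597,177), tip about (584,117). I'll turn those into lateral offsets.

```bash
python3 - <<'E'
from h import *
import pickle;p,im,s=pickle.load(open("w6.pkl","rb"))
T=R.from_rotvec(s['tool_rot']);z=s['eef_pos'][2]-.0335+.006
for n,h,t,x0,o in(("L",(206,176),(230,131),180,0),("R",(597,177),(584,117),346,396)):
    f=lambda q:((q[0]-o)/9+x0-.44,q[1]/9+215-.44)
    H=ray(p,f(h),z);P=ray(p,f(t),.111);print(n,"hole in tool",T.inv().apply(H-s['eef_pos']).round(4),"pin-hole, tool",T.inv().apply(P-H).round(4))
E
```

```text
L hole in tool [-0.002  -0.0515  0.0275] pin-hole, tool [ 0.     -0.0001  0.0077]
R hole in tool [-0.002   0.0477  0.0275] pin-hole, tool [0.0011 0.0007 0.0077]
```

Offsets are within about 1 mm, against 1.25 mm radial clearance. I'll trim slightly and feel downwards.

Request:
servo_tool([
  {"delta_pos":[0.0005,0.0003,0],"rot":[0,0,-0.011],"jaw":1},
  {"delta_pos":[0.0005,0.0003,0.001],"rot":[0,0,-0.011],"jaw":1},
  {"delta_pos":[0.0005,0.0003,0.002],"rot":[0,0,-0.011],"jaw":1},
  {"delta_pos":[0.0005,0.0003,0.003],"rot":[0,0,-0.011],"jaw":1},
  {"delta_pos":[0.0005,0.0003,0.0035],"rot":[0,0,-0.011],"jaw":1},
  {"delta_pos":[0.0005,0.0003,0.0035],"rot":[0,0,-0.011],"jaw":1},
])

```text
clock: 9.0
eef_pos: [0.4808, -0.1809, 0.1425]
tool_rot: [-0.584, -3.087, -0.0]
wrist_force: [-0.4, 0.3, -3.0]
finger_gap: 0.108
grip_force: 78.5
```

Request:
servo_tool([
  {"delta_pos":[0,0,0.0007],"rot":[0,0,0],"jaw":1},
  {"delta_pos":[0,0,0.0014],"rot":[0,0,0],"jaw":1},
  {"delta_pos":[0,0,0.002],"rot":[0,0,0],"jaw":1},
  {"delta_pos":[0,0,0.002],"rot":[0,0,0],"jaw":1},
])

```text
clock: 9.4
eef_pos: [0.4808, -0.1809, 0.1405]
tool_rot: [-0.584, -3.087, -0.0]
wrist_force: [0.3, -0.2, -4.1]
finger_gap: 0.102
grip_force: 78.5
```

Request:
servo_tool([
  {"delta_pos":[0,0,0.0007],"rot":[0,0,0],"jaw":1},
  {"delta_pos":[0,0,0.0014],"rot":[0,0,0],"jaw":1},
  {"delta_pos":[0,0,0.002],"rot":[0,0,0],"jaw":1},
  {"delta_pos":[0,0,0.002],"rot":[0,0,0],"jaw":1},
])

```text
clock: 9.8
eef_pos: [0.4808, -0.1809, 0.1385]
tool_rot: [-0.584, -3.087, -0.0]
wrist_force: [-0.5, 0.3, -2.8]
finger_gap: 0.101
grip_force: 78.5
```

No force with the pins about 6 mm in. Continuing.

Request:
servo_tool([
  {"delta_pos":[0,0,0.0015],"rot":[0,0,0],"jaw":1},
  {"delta_pos":[0,0,0.003],"rot":[0,0,0],"jaw":1},
  {"delta_pos":[0,0,0.0045],"rot":[0,0,0],"jaw":1},
  {"delta_pos":[0,0,0.006],"rot":[0,0,0],"jaw":1},
  {"delta_pos":[0,0,0.006],"rot":[0,0,0],"jaw":1},
])

```text
clock: 10.3
eef_pos: [0.4807, -0.1809, 0.1323]
tool_rot: [-0.584, -3.086, -0.0]
wrist_force: [-0.5, -0.1, -3.6]
finger_gap: 0.103
grip_force: 78.5
```

```bash
python3 -c "
from h import *
s=monitor.state();print(s['eef_pos'],s['wrist_force'],s['ft_torque'])"
```

```text
[ 0.48068674 -0.18085831  0.13228268] [-0.54675355 -0.08371371 -3.58946762] [0.02210883 0.04221119 0.01984298]
```

Request:
servo_tool([
  {"delta_pos":[0,0,0.0015],"rot":[0,0,0],"jaw":1},
  {"delta_pos":[0,0,0.003],"rot":[0,0,0],"jaw":1},
  {"delta_pos":[0,0,0.0045],"rot":[0,0,0],"jaw":1},
  {"delta_pos":[0,0,0.006],"rot":[0,0,0],"jaw":1},
  {"delta_pos":[0,0,0.006],"rot":[0,0,0],"jaw":1},
])

```text
clock: 10.8
eef_pos: [0.4807, -0.1809, 0.1263]
tool_rot: [-0.584, -3.086, -0.0]
wrist_force: [-0.0, 0.3, -3.2]
finger_gap: 0.103
grip_force: 78.5
```

Request:
servo_tool([
  {"delta_pos":[0,0,0.001],"rot":[0,0,0],"jaw":1},
  {"delta_pos":[0,0,0.002],"rot":[0,0,0],"jaw":1},
  {"delta_pos":[0,0,0.003],"rot":[0,0,0],"jaw":1},
  {"delta_pos":[0,0,0.003],"rot":[0,0,0],"jaw":1},
])

```text
clock: 11.2
eef_pos: [0.4808, -0.1809, 0.1235]
tool_rot: [-0.584, -3.087, -0.0]
wrist_force: [-0.3, 0.2, -3.0]
finger_gap: 0.1
grip_force: 78.5
```

Request:
servo_tool([
  {"delta_pos":[0,0,0.001],"rot":[0,0,0],"jaw":1},
  {"delta_pos":[0,0,0.002],"rot":[0,0,0],"jaw":1},
  {"delta_pos":[0,0,0.003],"rot":[0,0,0],"jaw":1},
  {"delta_pos":[0,0,0.003],"rot":[0,0,0],"jaw":1},
])

```text
clock: 11.6
eef_pos: [0.4808, -0.1809, 0.1205]
tool_rot: [-0.584, -3.087, -0.0]
wrist_force: [-0.2, -0.1, -2.8]
finger_gap: 0.1
grip_force: 78.5
```

Request:
servo_tool([
  {"delta_pos":[0,0,0.0005],"rot":[0,0,0],"jaw":1},
  {"delta_pos":[0,0,0.001],"rot":[0,0,0],"jaw":1},
  {"delta_pos":[0,0,0.001],"rot":[0,0,0],"jaw":1},
])

```text
clock: 11.9
eef_pos: [0.4808, -0.1809, 0.1196]
tool_rot: [-0.584, -3.087, -0.0]
wrist_force: [0.7, 0.8, -3.6]
finger_gap: 0.099
grip_force: 78.5
```

Request:
servo_tool([
  {"delta_pos":[0,0,0.0005],"rot":[0,0,0],"jaw":1},
  {"delta_pos":[0,0,0.001],"rot":[0,0,0],"jaw":1},
  {"delta_pos":[0,0,0.001],"rot":[0,0,0],"jaw":1},
  {"delta_pos":[0,0,0.001],"rot":[0,0,0],"jaw":1},
])

```text
clock: 12.3
eef_pos: [0.4809, -0.181, 0.1188]
tool_rot: [0.584, 3.087, -0.0]
wrist_force: [-0.5, -0.3, -3.1]
finger_gap: 0.102
grip_force: 79.0
```

Request:
servo_tool([
  {"delta_pos":[0,0,0.0004],"rot":[0,0,0],"jaw":1},
  {"delta_pos":[0,0,0.0008],"rot":[0,0,0],"jaw":1},
  {"delta_pos":[0,0,0.0008],"rot":[0,0,0],"jaw":1},
  {"delta_pos":[0,0,0.0008],"rot":[0,0,0],"jaw":1},
])

```text
clock: 12.7
eef_pos: [0.4808, -0.1809, 0.1182]
tool_rot: [0.584, 3.087, -0.0]
wrist_force: [-2.6, 0.1, 0.2]
finger_gap: 0.103
grip_force: 79.9
```

```bash
python3 -c "
from h import *
s=monitor.state();print(s['eef_pos'],s['wrist_force'],s['ft_torque'])"
```

```text
[ 0.48084253 -0.18094889  0.11822958] [-2.63782878  0.09662114  0.16516177] [ 0.0370987   0.36308572 -0.06159271]
```

Contact: about 3.5 N of support at the expected home height (underside near 0.085). One small further press, then a slow release.

Request:
servo_tool([
  {"delta_pos":[0,0,0.0003],"rot":[0,0,0],"jaw":1},
  {"delta_pos":[0,0,0.0006],"rot":[0,0,0],"jaw":1},
  {"delta_pos":[0,0,0.0006],"rot":[0,0,0],"jaw":1},
  {"delta_pos":[0,0,0.0006],"rot":[0,0,0],"jaw":1},
])

```text
clock: 13.1
eef_pos: [0.4809, -0.181, 0.1177]
tool_rot: [0.584, 3.087, -0.0]
wrist_force: [-4.5, 1.6, 3.4]
finger_gap: 0.104
grip_force: 80.7
```

```bash
python3 - <<'E'
from h import *
s=monitor.state();print(s['eef_pos'],s['wrist_force'],s['ft_torque'])
im=cams.snapshot("side")[:,:,::-1]
c=np.clip(im[190:320,170:320].astype(float)*1.6,0,255).astype(np.uint8)
cv2.imwrite("pics/s7.png",cv2.resize(c,None,fx=4.4,fy=4.4,interpolation=cv2.INTER_CUBIC))
E
```

```text
[ 0.48086604 -0.18097077  0.11771374] [-4.54969321  1.59932701  3.40144531] [0.21899127 0.630259   0.01551713]
```

View pics/s7.png

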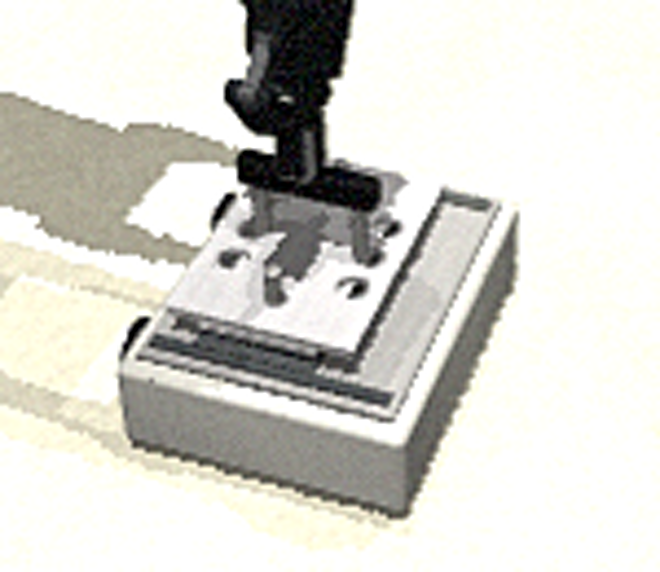

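The side view shows the near pin standing through its hole at crop (275,285), with the plate flat and home on the carrier. Releasing: first relax the grip, then open, then rise.

Request:
servo_tool([
  {"delta_pos":[0,0,0],"rot":[0,0,0],"jaw":1},
  {"delta_pos":[0,0,0],"rot":[0,0,0],"jaw":1},
  {"delta_pos":[0,0,0],"rot":[0,0,0],"jaw":0.7},
  {"delta_pos":[0,0,0],"rot":[0,0,0],"jaw":0.5},
  {"delta_pos":[0,0,0],"rot":[0,0,0],"jaw":0.2},
  {"delta_pos":[0,0,0],"rot":[0,0,0],"jaw":0},
  {"delta_pos":[0,0,0],"rot":[0,0,0],"jaw":-0.3},
  {"delta_pos":[0,0,0],"rot":[0,0,0],"jaw":-0.3},
  {"delta_pos":[0,0,0],"rot":[0,0,0],"jaw":-0.3},
  {"delta_pos":[0,0,0],"rot":[0,0,0],"jaw":-0.3},
], squeeze=20)

```text
clock: 14.15
eef_pos: [0.4809, -0.1809, 0.1173]
tool_rot: [0.584, 3.087, -0.0]
wrist_force: [0.8, -0.1, 0.2]
finger_gap: 0.649
grip_force: 0.0
```

Request:
servo_tool([
  {"delta_pos":[0,0,-0.01],"rot":[0,0,0],"jaw":-0.3},
  {"delta_pos":[0,0,-0.03],"rot":[0,0,0],"jaw":-0.3},
  {"delta_pos":[0,0,-0.06],"rot":[0,0,0],"jaw":-0.3},
  {"delta_pos":[0,0,-0.09],"rot":[0,0,0],"jaw":-0.3},
  {"delta_pos":[0,0,-0.12],"rot":[0,0,0],"jaw":-0.3},
  {"delta_pos":[-0.03,0,-0.14],"rot":[0,0,0],"jaw":-0.3},
  {"delta_pos":[-0.06,0,-0.15],"rot":[0,0,0],"jaw":-0.3},
  {"delta_pos":[-0.08,0,-0.15],"rot":[0,0,0],"jaw":-0.3},
  {"delta_pos":[-0.08,0,-0.15],"rot":[0,0,0],"jaw":-0.3},
  {"delta_pos":[-0.08,0,-0.15],"rot":[0,0,0],"jaw":-0.3},
])

```text
clock: 15.15
eef_pos: [0.5551, -0.2101, 0.2671]
tool_rot: [-0.584, -3.086, -0.0]
wrist_force: [0.0, -0.6, -0.0]
finger_gap: 0.648
grip_force: 0.0
```

```bash
python3 - <<'E'
from h import *
p=cams.camera_params("wrist");im=cams.snapshot("wrist")[:,:,::-1]
cv2.imwrite("pics/w8.png",im)
for X in ([.4635,-.2298,.111],[.5007,-.1371,.111]): print(proj(p,X))
for t in (40,60):
  for b in blobs(im.max(2)<t,400,8000): print(t,b,ray(p,b[0],.145))
E
```

```text
[228.42477742  91.493643  ]
[342.665146    92.42623904]
40 ((10.270586013793945, 300.48236083984375), (31.021055221557617, 47.50777053833008), 49.398704528808594) [ 0.56219462 -0.4971215   0.145     ]
40 ((285.0, 65.0), (14.0, 56.0), 0.0) [ 0.46330055 -0.17646377  0.145     ]
40 ((285.4999694824219, 91.49998474121094), (108.99998474121094, 16.999996185302734), 90.0) [ 0.48139087 -0.18315253  0.145     ]
60 ((2.5, 294.5000305175781), (55.154327392578125, 48.08325958251953), 45.0) [ 0.55397267 -0.50006442  0.145     ]
60 ((534.70947265625, 266.99322509765625), (64.51744079589844, 83.69830322265625), 54.46232223510742) [ 0.7081132  -0.02589186  0.145     ]
60 ((367.7432556152344, 142.2424774169922), (9.213541984558105, 60.07343292236328), 3.2704875469207764) [ 0.54268581 -0.13499511  0.145     ]
60 ((285.5, 91.5), (109.0, 19.0), 90.0) [ 0.48139089 -0.18315251  0.145     ]
```

View pics/w8.png

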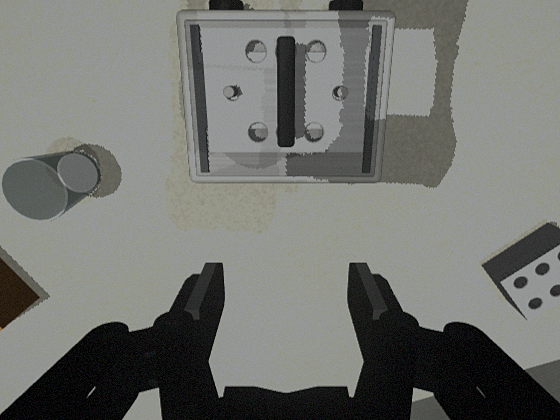

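The plate lies flat on the carrier with both pins through its holes, at (230,92) and (340,92). The bar is at (285,91), about (0.481, -0.183), which matches the pins' midpoint. The beaker and vial block stand undisturbed, so I'm handing the job in.

```bash
python3 -c "
from cell import env
print(env.finish_job())"
```

```text
the job is handed in; nothing more can be done
None
```

The tube plate hangs on both pins, flat on the carrier and released. The job was handed in at about 15 s; contact readings stayed under about 10 N, and nothing came near the bottle, beaker or vial block. The hand-in gave no verdict.

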